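# Set the square and hold the prism in the sighting beam

## Task

Lay the standing try square flush against the near face of the board, with its blade at the pencil line, and let go of it. Then lift the glass prism cell out of its rest, gripping it by its frosted broad faces only and never touching the polished ones, and hold it upright and centred in the lamp's light beam, between the lamp and the square and clear of both, polished faces square to the beam. Finish while still holding it there in the air, with the square still flush, and leave everything else as it is.

Things in the scene. Friction and masses are not known exactly. Their poses are not given: they have to be found in the camera images.
- board: light planed wooden board fixed on the bench, 520 mm long, 100 wide, 45 thick, a sighting lamp clamped to one end. Origin: foot of the middle of its near face (the long face towards the robot); x points from that face into the board, y along the board to the lamp, z up. Clamp and arm: y = 187 to 233 mm, up to 93 mm high
- beam (a point): a point on the axis of the lamp's thin light beam, at x = -60, y = 30, z = 75 mm in the board's frame. The beam runs along the board's -y, parallel to the near face, 60 mm in front of it, 75 mm above the bench, from the lens at y = 163 mm to the pencil line at y = -130 mm; nothing else stands there
- line (a point): foot of the pencil line on the board's near face (x = 0, y = -130, z = 0 mm in the board's frame); the dark line goes straight up the near face and across the board's top
- lens (a point): centre of the lamp's lens (y = 163 mm in the board's frame); the lamp is an aluminium barrel 39 mm across and 87 mm long, running from here along the board's +y, its axis 75 mm above the bench
- square: loose wooden standing try square, about 140 g. Origin: foot of its flat bearing face, in the blade's middle plane; x points out of that face, away from the blade, z up. Dark stock: x -20 to 0, y -80 to 20 mm, 40 tall. Light plywood blade, upright, gripped by its sides: x -105 to -20, y -5 to 5 mm, 95 tall. It starts up to 145 mm off the board, bearing face to it within 0.35 rad
- square_a (a point): point on the square's bearing face, 20 mm up, near its short (+y) end (y = +18 mm in its frame)
- square_b (a point): point on the square's bearing face, 20 mm up, near its long (-y) end (y = -78 mm in its frame)
- prism: upright glass block, clear inside, 24 mm thick (x), 40 mm long (y), 64 mm tall (z), about 150 g, standing in its wooden rest. Origin: centre of its underside, z up. Its two broad faces (x = +-12 mm, 34 mm wide) are frosted, dull and pale, for gripping; light passes along y through the two narrow faces (y = +-20 mm), which are clear and polished
- prism_mid (a point): centre of the prism cell, 32 mm above its underside
- polished: the two clear polished glass faces of the prism cell, 3 mm thick, 22 mm wide and 64 mm tall, at y = +-17 to +-20 mm in the prism's frame; same origin and axes as the prism
- rest: dark wooden block fixed on the bench, 64 x 80 mm, 16 mm tall, with a pocket 28 x 46 mm and 8 mm deep in which the prism cell stands loosely (its underside 8 mm above the bench, its x and y along the rest's). Origin: centre of the rest's underside
- jar: bystander: closed glass jar with steel lid, 56 mm across, 75 mm tall; origin at the centre of its underside
- mallet: bystander: wooden joiner's mallet lying on the bench, head 75 x 130 x 60 mm; origin under the head's centre
- screwdriver: bystander: screwdriver about 200 mm long lying on the bench; origin on the bench under it
- pencil: bystander: flat carpenter's pencil 150 x 13 x 8 mm lying on the bench; origin at the centre of its underside
- offcut: bystander: wooden offcut 90 x 55 x 30 mm lying on top of the board; origin at the centre of its underside
- ring: bystander: brass ring 64 mm across, 12 mm high, lying on the bench; origin at the centre of its underside
- glue: bystander: glue bottle 56 mm across, 160 mm tall, standing; origin at the centre of its underside

How it is judged:
On the way, in this order (a step that is already met when the one before it is completed fails the run):
1. the square stands flush against the board's near face at the pencil line, let go (x of square_a in the frame of board between -0.004 and 0.003 m and x of square_b in the frame of board between -0.004 and 0.003 m and y of square in the frame of board between -0.142 and -0.118 m and angle between square's own z axis and vertical below 0.05 rad and height (world z) of square below 0.004 m and contact force between square and the fingers below 0.2 N and linear speed of square below 0.02 m/s), for 0.2 s.
2. the prism cell is held in the light beam (x of prism_mid in the frame of board between -0.069 and -0.051 m and y of prism_mid in the frame of board between -0.1 and 0.138 m and z of prism_mid in the frame of board between 0.061 and 0.089 m and angle between the y axis of prism and the y axis of board, either way round below 0.14 rad and angle between prism's own z axis and vertical below 0.14 rad and linear speed of prism below 0.02 m/s and contact force between prism and the fingers above 1 N and contact force between prism and board below 0.1 N and contact force between prism and square below 0.1 N and contact force between prism and rest below 0.1 N), for 0.2 s.
At the end, for the whole second after the job is handed in: Square upright, still, untouched: bearing face within 4 mm of the board, blade within 12 mm of the line. Prism cell still, in the fingers only, clear of lamp and square: centre within 9 mm sideways and 14 mm in height of the beam, upright and square to it within 8 degrees (all of step 1 and all of step 2); the arm keeps its last pose, push and grip.
It fails at once if the fingers touch the polished faces of the prism cell (contact force between polished and the fingers above 0.5 N).
It fails at once if a bystander is disturbed (moved over 30 mm) (distance of any of jar, mallet, screwdriver, pencil, offcut, ring, glue from where it was at the start of the episode above 0.03 m).
It also fails if it takes over 54 s, if anything falls off the work surface, if the arm or the gripper's body presses on something with over 40 N, if the wrist force passes 120 N, or if a joint passes its speed limit or range.

## Robot

A 6-joint arm with a two-finger parallel gripper is mounted at the origin on the work surface. World frame = base frame: x ahead of the robot, y to its left, z up, the work surface at z = 0. Lengths are in m, angles in rad, forces in N, time in s.
With the tool pointing down it reaches from about 0.375 to 0.9 m from the base axis. Payload 3.1 kg.
Tool frame: the origin (TCP) lies at the very end of the fingers, on their centre line; the grasp point (between the pads) lies 19 mm behind it; z points along the fingers, y is the line along which they close (so a half turn about z gives the same grasp; the last joint's range is limited). The gripper opens to 85 mm and grips with 20 to 120 N. Pads are 22 mm wide; open, the fingers measure 114 mm over their backs; the gripper's body (76 mm by 85 mm) begins 54 mm behind the grasp point. The pads swing forward as they close: fully open they stand 13 mm farther back than shut.
Start: joints at [1.143, 0.527, 1.433, -0, 1.181, -0.178], TCP at [0.154, 0.606, 0.231] pointing down, gripper open.
Joint ranges: [-3.08, 3.08], [-0.75, 2.2], [0.22, 2.44], [-1.43, 4.57], [0, 2.65], [-2.85, 2.85]. Speed limits (rad/s): [2.79, 2.79, 3.14, 3.14, 3.14, 3.14].

## Interface

Orientations are given as [roll, pitch, yaw] about the fixed x, y, z axes, in that order (R = Rz(yaw) Ry(pitch) Rx(roll)).
In Python, from plant import observe, snapshot, sign_off gives the robot as it stands. The module is installed in compiled form; this text tells all that it offers.
- The arm moves only by the tool step_arm, never from a script. Its argument "commands" is one flat list of numbers, 5 for each row, row after row: the shift along the world's x, y, z in mm, then the turn about the world's z in rad, then the closure, from 0 (fully open) to 1 (shut). In form: [x, y, z, spin, grip, x, y, z, spin, grip, ...]. A call has 1 to 5 rows; each row is the pose to reach, as a shift and turn from the pose commanded when the call began; what a row does not reach only later rows make up. A row lasts 1/12 s, in which the tool goes at most 41.7 mm and 7.16 degrees, less where a joint would pass 70% of its speed; a pose out of reach is approached as far as the arm can. A call with a gripper value outside its range is refused whole. The fingers move at their own pace and stop on an object; "force" is the grip in N (left out, the last holds). Time passes only in rows, so rows that repeat a pose let the fingers close. It gives the time, the measured TCP pose, the force, the opening and the grip force at its end, in the units of the state.
- observe(): the state, without advancing time (a new reading comes with each control period).
- snapshot(name): name is "scene" or "top"; returns a dict with "image" (420x560x3 uint8, blue, green, red), "fov_y" (degrees; the focal length in pixels is half the picture's height over the tangent of half this angle, whatever the lens; pixels are square), "cx", "cy" (the principal point, pixels), "rvec" (rotation vector, rad) and "tvec" (3), from world to camera coordinates, as OpenCV has them. Camera axes: x right, y down, z forward; pixel columns grow to the right and rows downward; lengths in m; the calibration is good to about 2 mm. A picture is of the moment at which its call begins. There is no depth.
- sign_off(): hands the job in; it is judged then, once.
The state is a dict: "t": time; "joints": joint angles; "dq": joint speeds; "joint_torque": joint torques, N m; "tcp_pos": TCP position; "orientation": TCP orientation; "contact_force": force on the tool from outside, world axes, zero at the start; "wrist_torque": the same for the moment, N m; "finger_gap": finger opening in m; "finger_force": force on a finger pad.
Only numpy, scipy, OpenCV 4.12 (cv2) and the standard library are available. Lean on these libraries where they do the work, as an engineer would, in place of code of your own. Each camera call takes 0.05 s, during which the arm holds its last target. There are 200 camera calls.

## Working session

There is one attempt and no reset: what is moved stays moved. The work goes in short steps, Python scripts to look and compute and a tool call to move; the robot and the scene stay as the last step left them, time stands still between calls to the robot, and variables do not carry over. Pictures are saved under pics/ and viewed, at most 10 in all, crops included, and the job is handed in when it is done.

Besides the shell and the picture viewer there is one more tool, called in YAML: its name, and indented under it one key for each argument. step_arm: Moves the arm, as the interface text tells. Its arguments: {"type":"object","properties":{"commands":{"type":"array","items":{"type":"number"}},"force":{"type":"number"}},"required":["commands"]}

```bash
mkdir -p pics; cat > h.py <<'E'
import numpy as np, cv2
from plant import observe, snapshot, sign_off
def cam(n):
    s=snapshot(n); im=s["image"]; f=im.shape[0]/2/np.tan(np.radians(s["fov_y"])/2)
    K=np.array([[f,0,s["cx"]],[0,f,s["cy"]],[0,0,1]]); R=cv2.Rodrigues(np.array(s["rvec"],float))[0]
    return im,K,R,np.array(s["tvec"],float).ravel()
def ray(c,u,v,z):
    _,K,R,t=c; o=-R.T@t; d=R.T@np.linalg.inv(K)@[u,v,1]; return o+d*(z-o[2])/d[2]
def proj(c,P):
    _,K,R,t=c; q=(np.atleast_2d(P)@R.T+t)@K.T; return q[:,:2]/q[:,2:]
E
python3 - <<'E'
from h import *
for n in("scene","top"):
    c=cam(n); cv2.imwrite(f"pics/{n}0.png",cv2.resize(c[0],(800,600),interpolation=cv2.INTER_CUBIC)); print(n,c[1],(-c[2].T@c[3]).round(3))
print(observe())
E
```

```text
scene [[476.1214371    0.         282.76041543]
 [  0.         476.1214371  209.09326282]
 [  0.           0.           1.        ]] [ 0.852 -0.553  1.081]
top [[497.60221383   0.         284.01866438]
 [  0.         497.60221383 205.86812922]
 [  0.           0.           1.        ]] [0.326 0.008 1.238]
{'t': 0.1, 'joints': array([ 1.14250214e+00,  5.28365734e-01,  1.43375116e+00, -1.76728227e-05,
        1.18141831e+00, -1.78512884e-01]), 'dq': array([-0.00057953, -0.00170986, -0.0030507 ,  0.00106866,  0.00068658,
        0.00076671]), 'joint_torque': array([-2.42124452e-04, -4.43302560e+01, -1.78587270e+01, -2.20964021e-04,
        3.86231550e-03,  1.91940228e-05]), 'tcp_pos': array([0.15421065, 0.60502024, 0.23044339]), 'orientation': array([-3.13967807e+00, -3.28854287e-04,  2.89181776e+00]), 'contact_force': array([ 0.33746377,  0.27778962, -0.38652579]), 'wrist_torque': array([-0.0030292 , -0.02280151, -0.00061588]), 'finger_force': 0.0, 'finger_gap': 0.08523772594557832}
```

View pics/scene0.png

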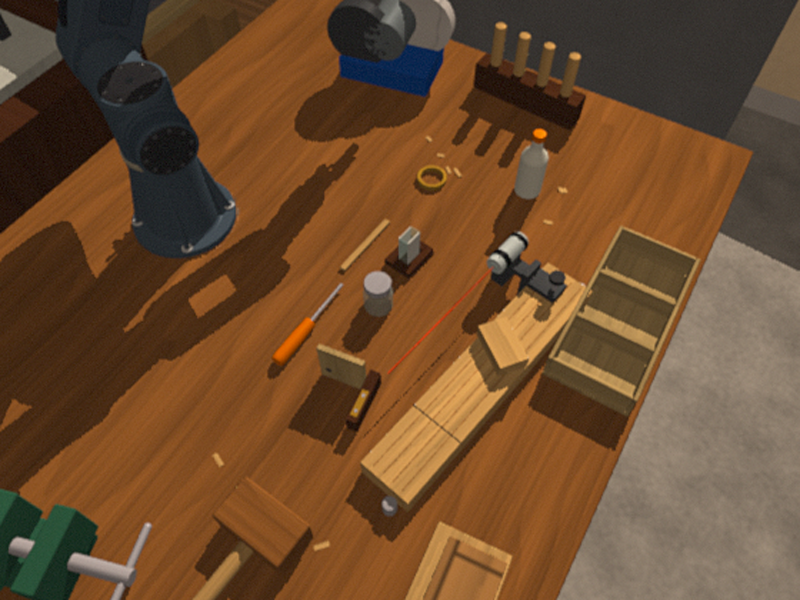

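View pics/top0.png

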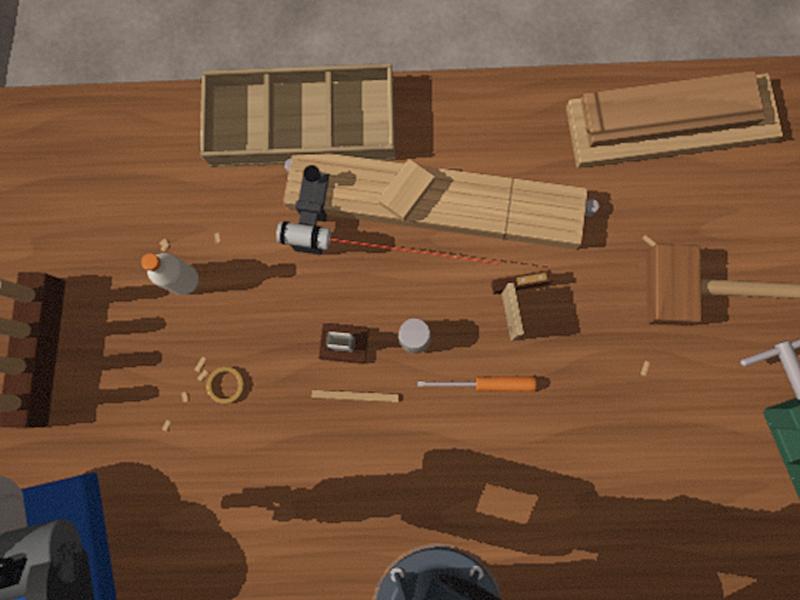

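The views show the board (top view, 285–590, 155–245), the lamp at (303,236), the square at (515,300), the prism in its rest at (341,341) and the jar at (414,336). I'll zoom in to get accurate corners.

```bash
python3 - <<'E'
from h import *
for n,(u,v) in {"top":(190,100),"scene":(190,140)}.items():
    c=cam(n); k=c[0][v:v+190,u:u+240]; k=cv2.convertScaleAbs(k,alpha=1.4,beta=10)
    k=cv2.resize(k,None,fx=3.3,fy=3.3,interpolation=cv2.INTER_CUBIC)[:600,:800]
    for i in range(0,240,20): cv2.putText(k,str(u+i),(int(i*3.3),8),0,.3,(255,255,0)); cv2.line(k,(int(i*3.3),10),(int(i*3.3),16),(255,255,0))
    for i in range(0,180,20): cv2.putText(k,str(v+i),(0,int(i*3.3)+4),0,.3,(255,255,0))
    cv2.imwrite(f"pics/{n}1.png",k)
E
```

```text
(no output)
```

View pics/top1.png

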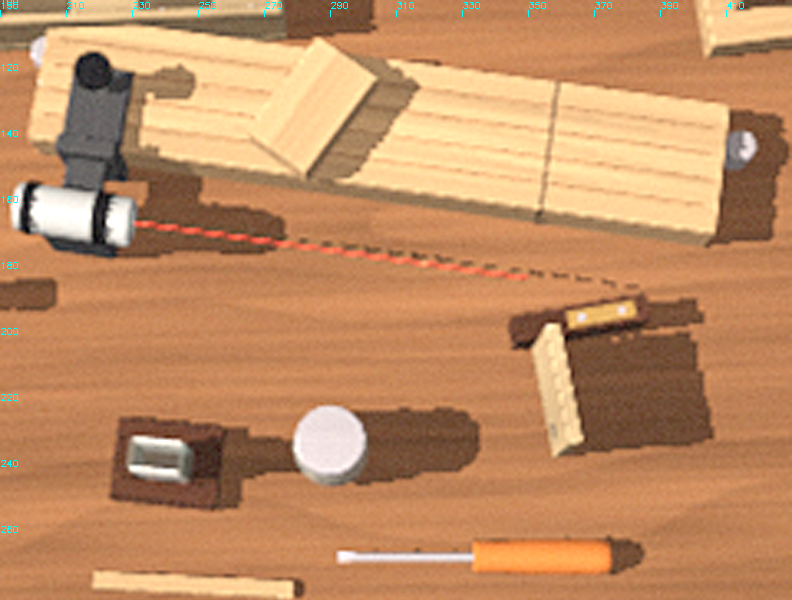

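View pics/scene1.png

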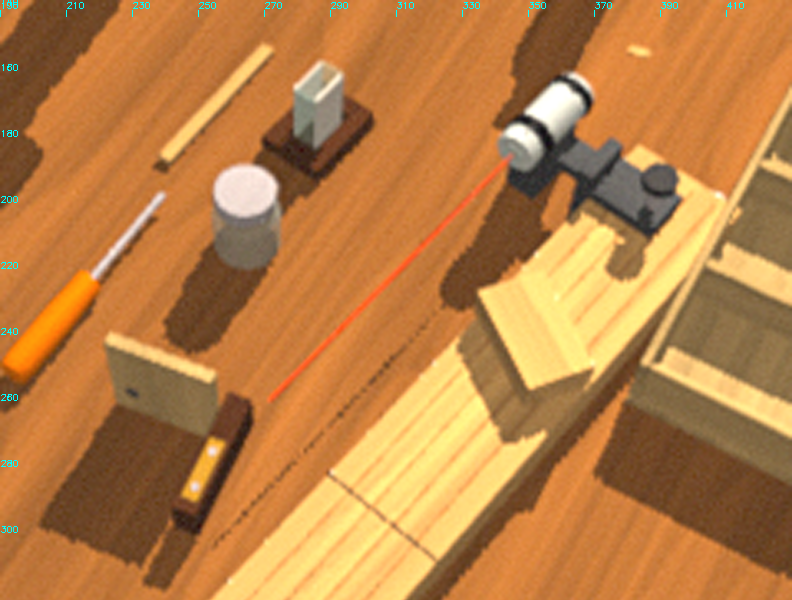

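Blade corners are at about (582,443) and (553,457) in the top crop, and the line meets the near edge at about (540,213). I need one finer mosaic to pick the corners.

```bash
python3 - <<'E'
from h import *
s=5.5
def tile(im,u,v,w,h):
    k=cv2.convertScaleAbs(im[v:v+h,u:u+w],alpha=1.8,beta=15); k=cv2.resize(k,None,fx=s,fy=s,interpolation=cv2.INTER_CUBIC)
    for i in range(0,w,10): cv2.putText(k,str(u+i),(int((i+.5)*s)-8,8),0,.3,(255,255,0)); cv2.line(k,(int((i+.5)*s),9),(int((i+.5)*s),14),(255,255,0))
    for i in range(0,h,10): cv2.putText(k,str(v+i),(0,int((i+.5)*s)+3),0,.3,(255,255,0))
    return k
a=cam("top")[0]; b=cam("scene")[0]
cv2.imwrite("pics/m.png",np.vstack([np.hstack([tile(a,340,190,72,49),tile(a,206,215,72,49)]),np.hstack([tile(b,216,240,72,60),tile(b,252,150,72,60)])]))
E
```

```text
(no output)
```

View pics/m.png

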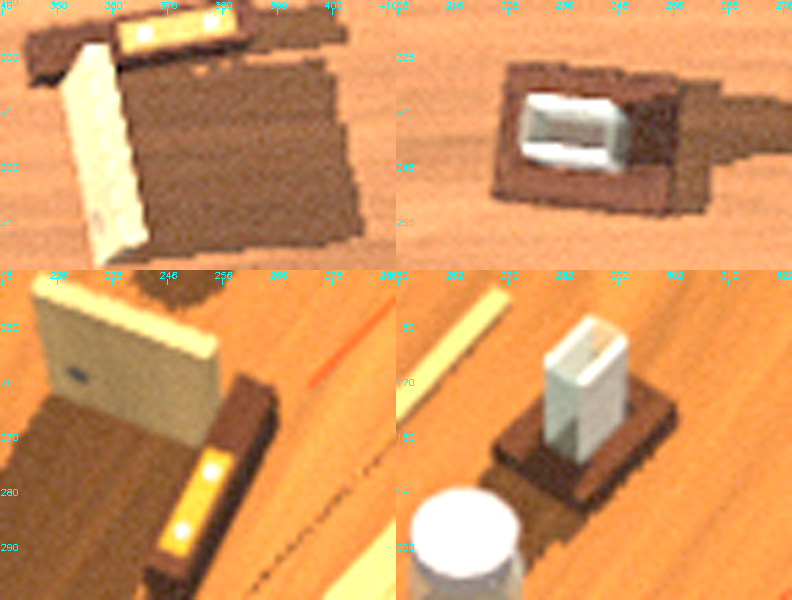

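Corners in this mosaic: the blade's far end at (148,238) in the top view and (34,292) in scene. The prism rim is at (544,355), (592,318), (628,340), (582,375), and the rest corners are clear. Next I fit planar poses to these.

```bash
cat > fit.py <<'E'
from h import *
from scipy.optimize import least_squares
def place(p,L):
    L=np.array(L,float)/1000; c,s=np.cos(p[2]),np.sin(p[2])
    return np.c_[p[0]+c*L[:,0]-s*L[:,1],p[1]+s*L[:,0]+c*L[:,1],L[:,2]]
def fit(obs,p0):
    f=lambda p:np.concatenate([(proj(c,place(p,[l]))[0]-uv) for c,l,uv in obs])
    r=least_squares(f,p0,loss="soft_l1",f_scale=.7); return r.x,r.fun.reshape(-1,2).round(1)
def px(x,y,u,v,s,yo=0): return np.array([u+(x+.5)/s-.5,v+(y-yo+.5)/s-.5])
E
python3 - <<'E'
from fit import *
T=cam("top");S=cam("scene")
t1=lambda x,y:px(x,y,190,100,3.3); s1=lambda x,y:px(x,y,190,140,3.3)
tq=lambda x,y:px(x,y,340,190,5.5); sq=lambda x,y:px(x,y,216,240,5.5,270)
tp=lambda x,y:px(x-396,y,206,215,5.5); sp=lambda x,y:px(x-396,y,252,150,5.5,270)
B=[(T,(0,-130,45),t1(540,214)),(T,(100,-130,45),t1(558,82)),(T,(0,-260,45),t1(709,236)),(T,(100,-260,45),t1(729,103)),(T,(0,260,45),t1(30,138)),(T,(100,260,45),t1(47,28)),(S,(0,-130,45),s1(330,472)),(S,(100,-130,45),s1(437,558))]
Q=[(T,(-105,-5,95),tq(148,238)),(T,(-105,5,0),tq(97,263)),(T,(-20,20,0),tq(33,86)),(S,(-105,-5,95),sq(34,292)),(S,(-20,-5,95),sq(213,358)),(S,(-20,5,95),sq(217,340)),(S,(-105,-5,0),sq(50,395)),(S,(0,20,40),sq(277,388)),(S,(-20,20,40),sq(240,375)),(S,(-20,-80,40),sq(146,567))]
P=[(S,(-12,-20,72),sp(544,355)),(S,(-12,20,72),sp(592,318)),(S,(12,20,72),sp(628,340)),(S,(12,-20,72),sp(582,375)),(T,(12,20,72),tp(527,93)),(T,(-12,20,72),tp(521,160))]
R=[(T,(32,40,16),tp(509,63)),(T,(32,-40,16),tp(684,81)),(T,(-32,40,16),tp(492,195)),(T,(-32,-40,16),tp(672,214)),(S,(32,40,16),sp(678,405)),(S,(32,-40,16),sp(584,494)),(S,(-32,-40,16),sp(496,440))]
b,r=fit(B,[.55,0,0]);print("board",b,r.tolist())
q,r=fit(Q,[.45,-.15,0]);print("sq",q,r.tolist())
p,r=fit(P,[.33,.15,0]);print("prism",p,r.tolist())
k,r=fit(R,[.33,.15,0]);print("rest",k,r.tolist())
J=ray(T,*t1(330,435),.075);print("jar",J)
np.savez("poses.npz",b=b,q=q,p=p,k=k)
W=lambda p,l:place(p,[l])[0].round(4)
print("target sq origin",W(b,(0,-130,0)),"yaw",b[2],"beam",W(b,(-60,30,75)))
for n,d in(("blade grasp",(-65,0,95)),("blade root",(-20,0,95)),("bladeend",(-105,0,95))): print(n,W(q,d),"goal",W(b,(d[0],d[1]-130,d[2])))
E
```

```text
board [ 0.6461965  -0.00847778 -0.17416927] [[-0.0, -1.2], [-0.5, 0.1], [1.8, -0.7], [0.0, 0.6], [-1.1, 0.9], [0.5, -3.6], [-0.8, -0.4], [0.0, -0.1]]
sq [ 0.55014271 -0.13330269  0.14147534] [[0.3, -0.4], [0.4, -0.0], [-0.4, -0.0], [-0.6, 0.0], [-0.5, 0.4], [0.6, 0.2], [0.4, -0.4], [0.7, -0.1], [-0.1, -0.5], [-0.5, -0.4]]
prism [ 0.44679395  0.14888088 -0.13033959] [[-0.5, 1.3], [-0.1, -1.0], [0.3, -0.7], [-0.4, 2.0], [-0.2, 0.3], [-0.3, -1.8]]
rest [ 0.44730955  0.14679932 -0.12671984] [[-0.0, -0.7], [0.1, -0.9], [0.0, 1.0], [-0.5, 0.7], [0.5, -0.3], [0.1, 1.7], [-2.0, -0.1]]
jar [0.4571577  0.02436466 0.075     ]
target sq origin [ 0.6237 -0.1365  0.    ] yaw -0.174169272002962 beam [0.5923 0.0315 0.075 ]
blade grasp [ 0.4858 -0.1425  0.095 ] goal [ 0.5597 -0.1252  0.095 ]
blade root [ 0.5303 -0.1361  0.095 ] goal [ 0.604 -0.133  0.095]
bladeend [ 0.4462 -0.1481  0.095 ] goal [ 0.5203 -0.1183  0.095 ]
```

```bash
python3 - <<'E'
from fit import *
T=cam("top"); g=cv2.GaussianBlur(T[0],(0,0),.7)[:,:,0].astype(float)   # blue: board top bright
pts=[]
for u in list(range(232,262,3))+list(range(305,402,4)):
    v0=142+(u-200)*.142; vs=np.arange(v0-6,v0+9,.25)
    p=cv2.remap(g.astype(np.float32),np.full((1,len(vs)),u,np.float32),vs[None].astype(np.float32),1)[0]
    d=np.gradient(p); pts.append((u,vs[np.argmin(d)],d.min(),p[:8].mean(),p[-8:].mean()))
pts=np.array(pts);print(pts[::3].round(1).tolist())
W=np.array([ray(T,u,v,.045)[:2] for u,v,*_ in pts])
f=np.polyfit(W[:,1],W[:,0],1); r=W[:,0]-np.polyval(f,W[:,1]); m=abs(r)<.0025; f=np.polyfit(W[m,1],W[m,0],1)
print("yaw",-np.arctan(f[0]),"x at y=-.1365",np.polyval(f,-.1365),"at .03",np.polyval(f,.03),(r*1000).round(1))
E
```

```text
[[232.0, 143.3, -2.5, 82.5, 39.6], [241.0, 147.3, -7.0, 102.4, 32.0], [250.0, 148.4, -5.0, 101.5, 34.2], [259.0, 150.4, -6.2, 101.6, 57.5], [313.0, 157.3, -5.0, 103.3, 59.8], [325.0, 158.2, -5.5, 104.0, 58.7], [337.0, 160.5, -5.2, 104.2, 62.6], [349.0, 162.4, -5.0, 103.0, 59.7], [361.0, 163.4, -5.5, 105.0, 57.5], [373.0, 165.3, -5.2, 103.6, 56.9], [385.0, 167.3, -5.2, 104.2, 57.2], [397.0, 168.5, -5.2, 105.5, 53.9]]
yaw -0.17607397690075635 x at y=-.1365 0.624789146010585 at .03 0.654412223065219 [ 6.2  6.8 -2.2 -1.  -2.2 -1.6 -0.3 -1.6 -1.  -2.2 -1.  -2.3 -0.3  0.9
 -0.3  1.6  0.3 -1.   0.3 -0.4 -1.6 -0.4 -1.6  0.3  1.5  0.3 -0.4  0.9
 -0.4 -1.6  0.3  1.5  0.3  1.5  0.9]
```

step_arm:
  commands: [115,-160,0,0.39,0,115,-160,0,0.39,0,115,-160,0,0.39,0,115,-160,0,0.39,0,115,-160,0,0.39,0]

```text
t: 0.87
tcp_pos: [0.2703, 0.4436, 0.2314]
orientation: [-3.141, 0.0, -3.0]
contact_force: [0.2, 0.2, -0.8]
finger_gap: 0.0856
finger_force: 0.0
```

step_arm:
  commands: [115,-160,0,0,0,115,-160,0,0,0,115,-160,0,0,0,115,-160,0,0,0,115,-160,0,0,0]

```text
t: 1.28
tcp_pos: [0.3862, 0.2831, 0.2317]
orientation: [-3.141, 0.001, -3.003]
contact_force: [0.6, 0.2, -0.7]
finger_gap: 0.0856
finger_force: 0.0
```

step_arm:
  commands: [60,-185,0,0,0,60,-185,0,0,0,60,-185,0,0,0,60,-185,0,0,0,60,-185,0,0,0]

```text
t: 1.7
tcp_pos: [0.4457, 0.0974, 0.2317]
orientation: [-3.14, 0.002, -3.003]
contact_force: [-0.0, 0.8, -0.1]
finger_gap: 0.0853
finger_force: 0.0
```

step_arm:
  commands: [34,-200,0,0,0,34,-200,0,0,0,34,-200,0,0,0,34,-200,0,0,0,34,-200,0,0,0]

```text
t: 2.12
tcp_pos: [0.4789, -0.1023, 0.2317]
orientation: [-3.141, 0.001, -3.002]
contact_force: [-0.6, 0.0, 0.7]
finger_gap: 0.0852
finger_force: 0.0
```

step_arm:
  commands: [6,-40,0,0,0,6,-40,-40,0,0,6,-40,-70,0,0,6,-40,-70,0,0,6,-40,-70,0,0]

```text
t: 2.53
tcp_pos: [0.4834, -0.139, 0.1604]
orientation: [3.139, -0.003, -3.002]
contact_force: [0.4, -0.0, 0.4]
finger_gap: 0.0852
finger_force: 0.0
```

```bash
python3 - <<'E'
from h import *
s=observe();print(s['tcp_pos'],s['orientation'])
a=cam("top");b=cam("scene")
f=lambda im,u,v:cv2.resize(im[v:v+150,u:u+100],None,fx=4,fy=4,interpolation=cv2.INTER_CUBIC)
cv2.imwrite("pics/g.png",np.hstack([f(a[0],310,130),f(b[0],200,180)]))
E
```

```text
[ 0.48338446 -0.13901097  0.16036003] [ 3.13905941 -0.0033319  -3.00182221]
```

View pics/g.png

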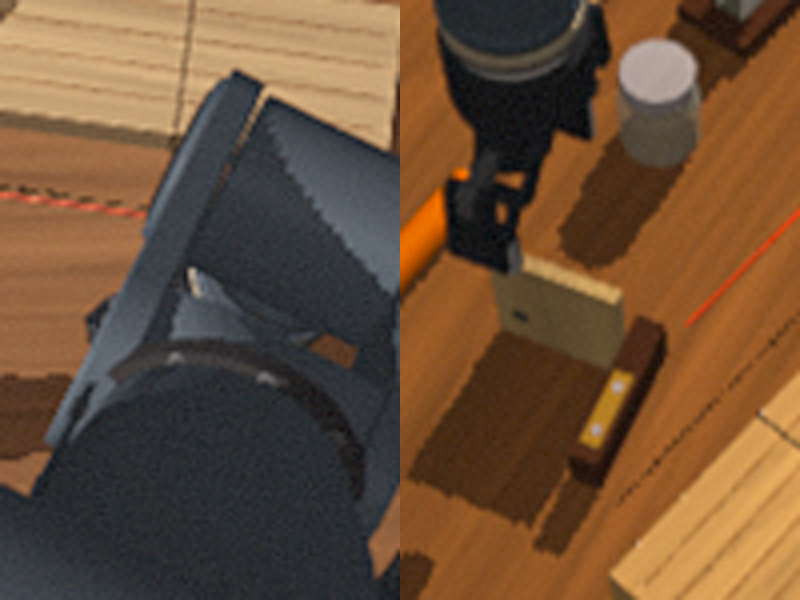

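The scene half shows the open fingers straddling the blade line at about (490,230). The top view is hidden by the arm. Descending.

step_arm:
  commands: [1,-2,-40,0,0,1,-2,-80,0,0,1,-2,-112,0,0,1,-2,-124,0,0,1,-2,-124,0,0]
  force: 25

```text
t: 3.05
tcp_pos: [0.4854, -0.1407, 0.0364]
orientation: [3.14, -0.002, -3.0]
contact_force: [0.4, -0.4, 0.5]
finger_gap: 0.0854
finger_force: 0.0
```

step_arm:
  commands: [0,0,0,0,0.9,0,0,0,0,0.9,0,0,0,0,1,0,0,0,0,1,0,0,0,0,1]
  force: 25

```text
t: 3.47
tcp_pos: [0.4862, -0.1417, 0.0386]
orientation: [-3.14, 0.002, -3.001]
contact_force: [-0.7, -0.6, -0.5]
finger_gap: 0.0253
finger_force: 0.0
```

step_arm:
  commands: [0,0,0,0,1,0,0,0,0,1,0,0,0,0,1]

```text
t: 3.72
tcp_pos: [0.4859, -0.1417, 0.0381]
orientation: [-3.141, 0.001, -3.001]
contact_force: [0.1, -0.3, 6.8]
finger_gap: 0.0096
finger_force: 26.4
```

step_arm:
  commands: [12,4,2,-0.08,1,25,8,2,-0.16,1,40,12,2,-0.24,1,54,16,2,-0.317,1,63,19,2,-0.317,1]

```text
t: 4.13
tcp_pos: [0.5497, -0.1223, 0.0392]
orientation: [-3.142, 0.001, 2.964]
contact_force: [0.5, -0.3, -1.6]
finger_gap: 0.0097
finger_force: 25.3
```

step_arm:
  commands: [0,0,0,0,1,0,0,0,0,1]

```text
t: 4.3
tcp_pos: [0.5479, -0.122, 0.039]
orientation: [3.141, -0.001, 2.967]
contact_force: [0.4, 0.5, -0.6]
finger_gap: 0.0103
finger_force: 25.3
```

```bash
python3 - <<'E'
from h import *
s=observe();print(s['tcp_pos'],s['orientation'],s['contact_force'])
a=cam("top");b=cam("scene")
f=lambda im,u,v:cv2.resize(im[v:v+100,u:u+66],None,fx=6,fy=6,interpolation=cv2.INTER_CUBIC)
cv2.imwrite("pics/g2.png",np.hstack([f(a[0],335,145),f(b[0],230,240)]))
E
```

```text
[ 0.54794413 -0.12204923  0.03896041] [ 3.14142998e+00 -1.32608574e-03  2.96718423e+00] [ 0.37964662  0.4589688  -0.57111612]
```

View pics/g2.png

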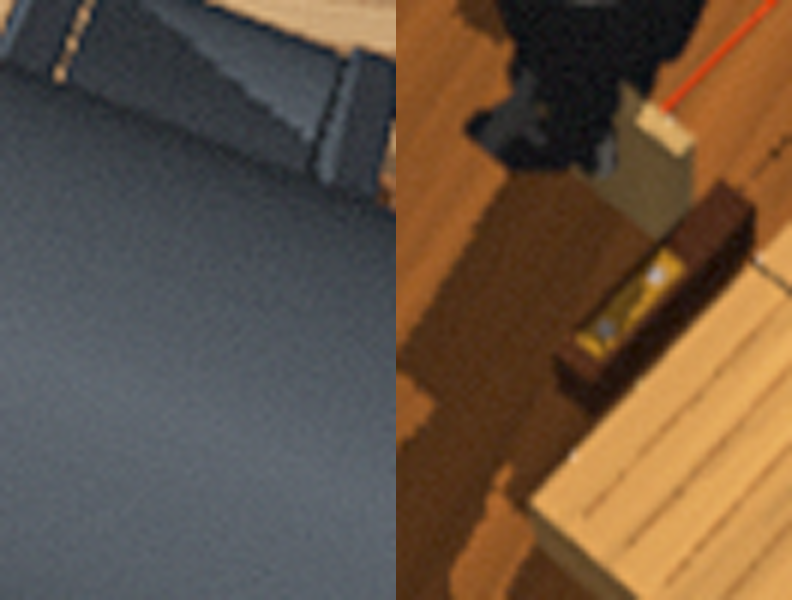

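In the scene half, the stock (top edge from (750,205) to (590,400)) is parallel to the board edge, with a small gap still open. I'll advance slowly and watch the force.

step_arm:
  commands: [4,-1,0,0,1,8,-2,-1,0,1,10,-2,-1,0,1,12,-3,-1,0,1,13,-3,-1,0,1]

```text
t: 4.82
tcp_pos: [0.5619, -0.1258, 0.0383]
orientation: [-3.141, 0.001, 2.965]
contact_force: [-1.1, -0.3, -0.1]
finger_gap: 0.0094
finger_force: 25.4
```

step_arm:
  commands: [0,0,0,0,1,0,0,0,0,1]

```text
t: 4.98
tcp_pos: [0.5614, -0.1254, 0.0383]
orientation: [3.142, -0.0, 2.965]
contact_force: [-0.7, -0.2, -1.5]
finger_gap: 0.0098
finger_force: 25.4
```

step_arm:
  commands: [1,0,0,0,1,1,0,0,0,1,2,0,0,0,1,2,0,0,0,1]

```text
t: 5.32
tcp_pos: [0.5626, -0.1252, 0.0383]
orientation: [3.141, -0.002, 2.965]
contact_force: [-1.9, -0.1, 0.5]
finger_gap: 0.0099
finger_force: 25.6
```

step_arm:
  commands: [1,0,0,0,1,1,0,0,0,1]

```text
t: 5.48
tcp_pos: [0.5627, -0.1252, 0.0383]
orientation: [3.142, -0.004, 2.965]
contact_force: [-5.1, -1.1, 2.5]
finger_gap: 0.0096
finger_force: 26.0
```

step_arm:
  commands: [1,0,0,0,1,2,0,0,0,1,2,0,0,0,1,2,0,0,0,1]

```text
t: 5.82
tcp_pos: [0.5627, -0.1251, 0.0385]
orientation: [-3.142, -0.008, 2.965]
contact_force: [-9.3, -2.2, 6.3]
finger_gap: 0.0096
finger_force: 26.5
```

step_arm:
  commands: [0,0,0,0,0.6,0,0,0,0,0.5,0,0,0,0,0.5,0,0,0,0,0.5,0,0,0,0,0.5]

```text
t: 6.23
tcp_pos: [0.5671, -0.1255, 0.0383]
orientation: [-3.141, 0.001, 2.965]
contact_force: [0.3, -0.3, 0.2]
finger_gap: 0.0425
finger_force: 0.0
```

step_arm:
  commands: [0,0,40,0,0.5,0,0,80,0,0.5,0,0,120,0,0.5,0,0,150,0,0,0,0,150,0,0]

```text
t: 6.65
tcp_pos: [0.5709, -0.1269, 0.1952]
orientation: [-3.138, 0.014, 2.965]
contact_force: [1.6, -0.4, 0.7]
finger_gap: 0.0657
finger_force: 0.0
```

step_arm:
  commands: [-16,36,0,-0.12,0,-32,73,0,-0.24,0,-48,109,0,-0.36,0,-64,146,0,-0.48,0,-80,182,0,-0.6,0]

```text
t: 7.07
tcp_pos: [0.486, 0.0567, 0.188]
orientation: [3.142, -0.0, 2.363]
contact_force: [0.1, 0.2, 0.2]
finger_gap: 0.0854
finger_force: 0.0
```

step_arm:
  commands: [-20,46,0,-0.12,0,-40,92,0,-0.24,0,-40,92,0,-0.36,0,-40,92,0,-0.48,0,-40,92,0,-0.6,0]

```text
t: 7.48
tcp_pos: [0.4459, 0.1489, 0.188]
orientation: [-3.141, -0.0, 1.771]
contact_force: [0.2, -0.2, -0.1]
finger_gap: 0.0851
finger_force: 0.0
```

step_arm:
  commands: [0,0,0,-0.12,0,0,0,0,-0.24,0,0,0,0,-0.32,0,0,0,0,-0.32,0]

```text
t: 7.82
tcp_pos: [0.447, 0.1473, 0.188]
orientation: [-3.141, -0.0, 1.452]
contact_force: [-0.4, -0.2, 0.1]
finger_gap: 0.0853
finger_force: 0.0
```

```bash
python3 - <<'E'
from h import *
s=observe();print(s['tcp_pos'],s['orientation'],s['joints'])
a=cam("top");b=cam("scene")
f=lambda im,u,v:cv2.resize(cv2.convertScaleAbs(im[v:v+100,u:u+66],alpha=1.5,beta=10),None,fx=6,fy=6,interpolation=cv2.INTER_CUBIC)
cv2.imwrite("pics/g3.png",np.hstack([f(a[0],335,145),f(b[0],230,240)]))
E
```

```text
[0.44704308 0.1473238  0.18799685] [-3.14133828e+00 -5.04558249e-05  1.45236471e+00] [8.02136705e-02 3.88508825e-01 1.85656931e+00 1.27557672e-04
 8.96753930e-01 1.98565650e-01]
```

View pics/g3.png

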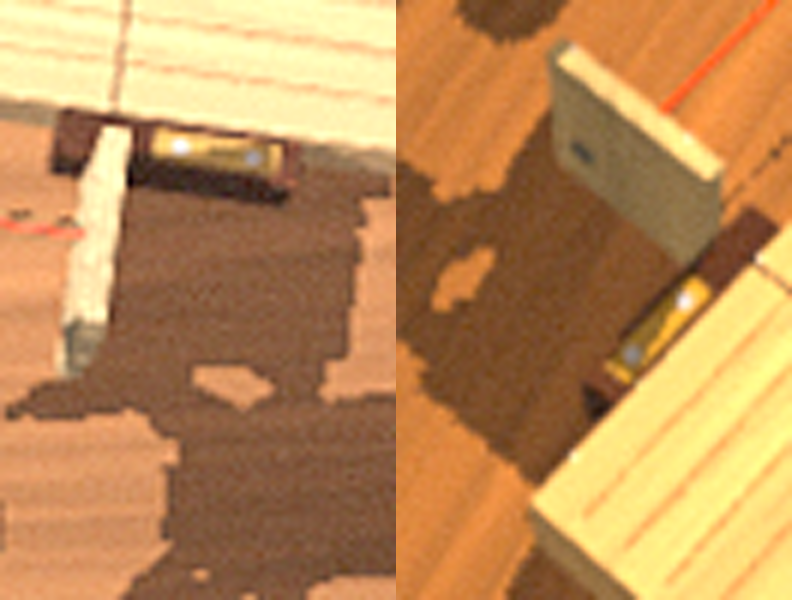

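The square stands against the board with its blade at the line (top tile: line at (115,105), blade root at (118,128); scene tile: stock hard up to the edge). A fit should confirm it.

```bash
python3 - <<'E'
from fit import *
T=cam("top");S=cam("scene")
sq=lambda x,y:px(x-396,y,230,240,6); tq=lambda x,y:px(x,y,335,145,6)
Q=[(S,(-20,-5,95),sq(716,181)),(S,(-20,5,95),sq(722,163)),(S,(-105,5,95),sq(567,41)),(S,(-105,-5,95),sq(552,50)),(S,(0,20,40),sq(777,213)),(S,(-20,20,40),sq(748,206)),(S,(-20,-80,40),sq(586,385)),(T,(-105,5,0),tq(58,368)),(T,(-20,-5,95),tq(131,128)),(T,(-20,20,0),tq(53,172))]
q,r=fit(Q,[.62,-.136,-.17]);print(q,r.tolist())
bx=np.array([.6248,-.1365]);a=-.176;R=np.array([[np.cos(a),np.sin(a)],[-np.sin(a),np.cos(a)]])
for y in(.018,-.078,0):print(y,(R@(place(q,[(0,y*1000,0)])[0][:2]-bx)*1000).round(1))
E
```

```text
[ 0.62651066 -0.13672784 -0.17269233] [[-0.8, 0.3], [1.0, 0.3], [-0.5, -0.6], [-0.9, 0.7], [2.1, 2.9], [0.6, -0.9], [-0.4, -1.0], [0.0, 0.7], [0.3, -0.5], [-0.8, -0.1]]
0.018 [ 1.7 18.1]
-0.078 [  2.  -77.9]
0 [1.7 0.1]
```

The square is flush, within about 2 mm of my board estimate, and on the line. Next, the prism.

step_arm:
  commands: [0,0,-40,0,0,0,0,-80,0,0,0,0,-120,0,0,0,0,-150,-0.01,0,0,0,-158,-0.01,0]
  force: 30

```text
t: 8.43
tcp_pos: [0.4447, 0.1467, 0.0265]
orientation: [-3.134, 0.002, 1.444]
contact_force: [-0.2, 0.2, -0.4]
finger_gap: 0.0852
finger_force: 0.0
```

step_arm:
  commands: [0,0,0,0,0,0,0,0,0,0.4,0,0,0,0,0.6,0,0,0,0,0.7,0,0,0,0,0.7]

```text
t: 8.85
tcp_pos: [0.4484, 0.1473, 0.032]
orientation: [3.138, -0.001, 1.444]
contact_force: [-0.3, 0.1, -0.4]
finger_gap: 0.0388
finger_force: 0.0
```

step_arm:
  commands: [0,0,0,0,0.9,0,0,0,0,1,0,0,0,0,1,0,0,0,0,1,0,0,0,0,1]

```text
t: 9.27
tcp_pos: [0.4479, 0.1472, 0.0316]
orientation: [3.139, -0.001, 1.443]
contact_force: [0.5, 0.8, 7.0]
finger_gap: 0.0236
finger_force: 31.4
```

step_arm:
  commands: [0,0,5,0,1,0,0,15,0,1,0,0,30,0,1,0,0,45,0,1,0,0,50,0,1]

```text
t: 9.68
tcp_pos: [0.448, 0.1472, 0.0824]
orientation: [3.139, -0.001, 1.443]
contact_force: [0.5, -0.5, -0.9]
finger_gap: 0.0237
finger_force: 30.3
```

step_arm:
  commands: [20,-16,0,-0.01,1,45,-36,0,-0.02,1,70,-56,0,-0.03,1,95,-75,0,-0.04,1,110,-87,0,-0.048,1]

```text
t: 10.1
tcp_pos: [0.5606, 0.058, 0.0809]
orientation: [3.137, 0.0, 1.394]
contact_force: [0.3, 0.3, -0.9]
finger_gap: 0.0238
finger_force: 30.4
```

step_arm:
  commands: [15,-12,-4,0,1,26,-21,-8,0,1,34,-27,-12,0,1,37,-29,-15,0,1,37,-29,-15,0,1]

```text
t: 10.52
tcp_pos: [0.5939, 0.0309, 0.0645]
orientation: [-3.14, -0.0, 1.395]
contact_force: [-0.2, -0.8, -1.5]
finger_gap: 0.0236
finger_force: 30.4
```

step_arm:
  commands: [0,0,0,0,1,0,0,0,0,1,0,0,0,0,1]

```text
t: 10.77
tcp_pos: [0.5933, 0.0319, 0.0654]
orientation: [-3.141, -0.0, 1.396]
contact_force: [0.5, -0.3, -1.4]
finger_gap: 0.0238
finger_force: 30.4
```

```bash
python3 - <<'E'
from h import *
s=observe();print(s['tcp_pos'],s['orientation'],s['finger_gap'])
b=cam("scene")
cv2.imwrite("pics/g4.png",cv2.resize(cv2.convertScaleAbs(b[0][150:300,220:420],alpha=1.5,beta=10),None,fx=4,fy=4,interpolation=cv2.INTER_CUBIC))
E
```

```text
[0.59331047 0.03187834 0.06542946] [-3.14064156e+00 -3.18832316e-05  1.39619183e+00] 0.023774309352575365
```

View pics/g4.png

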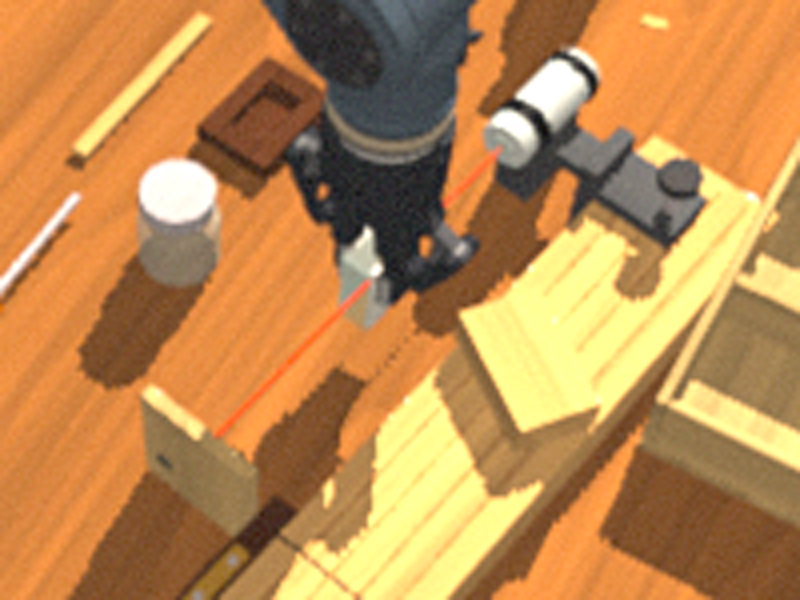

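```bash
python3 - <<'E'
from fit import *
S=cam("scene");T=cam("top")
f=lambda P:((proj(S,P)-[220,150])*4).round().tolist()
for p in [(.5933,.0319,-.176)]:
    print("face -y corners bot/top", f(place(p,[(-12,-20,43),(12,-20,43),(12,-20,107),(-12,-20,107)])),"centre",f(place(p,[(0,-20,75)])))
# red pixels, both views, cast on z=.075, perpendicular offset to prism axis
a=-.176;n=np.array([np.cos(a),np.sin(a)])
for c,nm in((S,"S"),(T,"T")):
    im=c[0].astype(int); m=(im[:,:,2]-im[:,:,1]>85)&(im[:,:,1]<95)&(im[:,:,2]>130)
    v,u=np.nonzero(m); W=np.array([ray(c,x,y,.075)[:2] for x,y in zip(u,v)])
    d=(W-[.5933,.0319])@n; k=abs(d)<.03; 
    t=(W-[.5933,.0319])@[-n[1],n[0]]
    print(nm,k.sum(),np.median(d[k])*1000, np.polyfit(t[k],d[k],1), np.percentile(t[k],[0,100]), d[k].std()*1000)
E
```

```text
face -y corners bot/top [[334.0, 310.0], [363.0, 331.0], [368.0, 277.0], [338.0, 255.0]] centre [[350.0, 294.0]]
S 128 1.223422286603674 [0.0029627  0.00140705] [-0.14666976  0.1245341 ] 1.370492631901581
T 71 0.5439345525357292 [0.00320871 0.00070583] [-0.15216329  0.1311648 ] 1.3254685327493843
```

Both views put the beam axis within about 1.2 mm of the prism axis, and the yaw within 0.003 rad. The square is still flush, so I'll let the arm settle briefly and hand in.

step_arm:
  commands: [1,0,0,0,1,1,0,0,0,1,1,0,0,0,1,1,0,0,0,1,1,0,0,0,1]

```text
t: 11.33
tcp_pos: [0.5952, 0.0311, 0.0653]
orientation: [-3.142, 0.0, 1.395]
contact_force: [0.1, 0.1, -1.6]
finger_gap: 0.0236
finger_force: 30.4
```

```bash
python3 -c "
from plant import *
s=observe();print(s['tcp_pos'],s['finger_gap'],s['finger_force']);print(sign_off())"
```

```text
[0.59517766 0.03108876 0.06529791] 0.02363226439689199 30.358888506889343
the job is handed in; nothing more can be done
None
```

I handed the job in at about 11 s with the square measured flush at the pencil line and released, and the prism held upright, centred in the beam to within about 2 mm by my measurements; the hand-in returned no verdict.

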